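# Set the inspection mirror, unlatch the ball coupling and hold its tongue up

## Task

The ball coupling of a sample cart is bolted to a blue plate and has to be looked at from inside. First take the black-framed mirror from its sloped grey rest, stand it upright on its long thin edge on the white strip of the plate, lined up with the strip and with the glass facing the ball, and let go of it. Then pull the yellow latch tab sideways against its spring, away from the mirror, lift the red tongue off the ball with it to about 30 degrees, and finish while still holding it raised and still, with the mirror standing and the other things on the bench left alone.

Things in the scene. Friction and masses are not known exactly. Their poses are not given: they have to be found in the camera images.
- coupling: blue plate 185 x 175 x 8 mm, fixed to the bench, with ball mount, red tongue and yellow latch tab. Origin at bench height under the tongue's centre line; x runs along the tongue from its hinge (near the robot) to the ball, y to the side where the mirror belongs, z up. The plate reaches from x -90 to +95 mm and y -50 to +125 mm. All positions given below are in this frame
- ball_center (a point): centre of the 28 mm steel ball, at (60, 0, 52) mm
- tongue_pivot (a point): centre of the tongue's hinge pin, at (-70, 0, 52) mm; the pin runs along y
- mirror_spot (a point): centre of the white strip (130 mm along x, 36 mm along y), on the plate's top, at (20, 100, 8) mm: the middle of the mirror's lower edge belongs here, mirror x along the coupling's x
- tongue (a joint): angle of the red tongue, rad: 0 lying on the ball (130 mm from pin to ball), grows as the ball end goes up, stop at 1.0. 0.3 kg, swings freely and falls when let go. It cannot rise while the latch bolt is under the ball's collar
- latch (a joint): travel of the sliding latch, m: 0 locked, grows as it is pulled along the coupling's -y (away from the mirror), stop at 0.014; the bolt is clear of the collar from 0.009. The spring takes about 3 N at the start, 8 N at the stop, and pushes it back when let go. The latch rides on the tongue and turns up with it
- latch_tab (a point): middle of the upper edge of the yellow latch tab, 114 mm above the bench with the tongue down; it moves with the latch and tongue. The tab is an upright block 26 mm along x, 10 mm along y (grip it across these 10 mm) and stands 32 mm above the steel slide plate. The tongue may be lifted by the gripped tab
- mirror: flat mirror, 110 x 16 x 80 mm, 0.12 kg, black frame, pale glass on one face. Origin in the middle of its lower long edge face; x along the 110 mm length, y through the 16 mm thickness (glass on the -y face), z from the lower to the upper edge. At first it leans on the rest, its upper edge 40 degrees back from vertical toward its +y side, glass up
- mirror_top (a point): middle of the mirror's upper long edge, 80 mm from its origin; the upper 35 mm stand free of the rest on both faces
- mirror_rest: fixed grey sloped rest, plate 100 x 100 x 6 mm, with a ledge and a back pad that carries the mirror's lower 40 mm. Origin at bench height; the mirror's lower edge lies 30 mm above it; it leans back toward the rest's +y
- timer: white timer 66 x 66 x 17 mm lying on the bench, bystander; origin centre of underside
- cap_tub: white tub 62 mm across, 35 mm high, bystander; origin centre of underside
- marker: black and white marker 130 mm long, 16 mm thick, bystander; origin centre of underside
- spanner: small spanner 128 mm long, 4 mm thick, bystander; origin centre of underside

How it is judged:
On the way, in this order (a step that is already met when the one before it is completed fails the run):
1. the mirror stands upright on the white strip, lined up, glass toward the ball, and is let go (horizontal distance between mirror and mirror_spot below 0.02 m and angle between mirror's own z axis and vertical below 0.08 rad and angle between the x axis of mirror and the x axis of coupling, either way round below 0.2 rad and y of ball_center in the frame of mirror below -0.05 m and z of mirror in the frame of mirror_spot below 0.004 m and contact force between the fingers and mirror below 0.1 N), for 0.2 s.
2. the latch is drawn sideways with the tongue still down (value of joint latch above 0.009 m and value of joint tongue below 0.06 rad), for 0.05 s.
3. the tongue is raised off the ball (value of joint tongue above 0.35 rad), for 0.1 s.
At the end, for the whole second after the job is handed in: The fingers hold the tongue still (under 0.1 rad/s) at 0.35 to 0.8 rad (20 to 46 degrees) above its seat; the mirror stands on the white strip, untouched, within 20 mm of its middle, within 0.08 rad of upright and 0.2 rad of the strip's line, glass toward the ball (value of joint tongue between 0.35 and 0.8 rad and velocity of joint tongue between -0.1 and 0.1 rad/s and contact force between the fingers and coupling above 1 N and horizontal distance between mirror and mirror_spot below 0.02 m and angle between mirror's own z axis and vertical below 0.08 rad and angle between the x axis of mirror and the x axis of coupling, either way round below 0.2 rad and y of ball_center in the frame of mirror below -0.05 m and z of mirror in the frame of mirror_spot below 0.004 m and contact force between the arm and mirror below 0.1 N); the arm keeps its last pose, push and grip.
It fails at once if a bystander is moved by more than 3 cm (distance of any of timer, cap_tub, marker, spanner from where it was at the start of the episode above 0.03 m).
It also fails if it takes over 48 s, if anything falls off the work surface, if the arm or the gripper's body presses on something with over 40 N, if the wrist force passes 120 N, or if a joint passes its speed limit or range.

## Robot

A 6-joint arm with a two-finger parallel gripper is mounted at the origin on a cart in front of the work surface, level with it; the furniture and walls round the work are solid. World frame = base frame: x ahead of the robot, y to its left, z up, the work surface at z = 0. Lengths are in m, angles in rad, forces in N, time in s.
With the tool pointing down it reaches from about 0.425 to 0.95 m from the base axis. Payload 3.5 kg.
Tool frame: the origin (TCP) lies midway between the tips of the shut fingers; the grasp point (between the pads) lies 19 mm behind it (ctrl.hold_point_z is the distance from the TCP to the grasp point, in m); z points along the fingers, y is the line along which they close (so a half turn about z gives the same grasp; the last joint's range is limited). The gripper opens to 85 mm and grips with 20 to 120 N. Pads are 22 mm wide; open, the fingers measure 114 mm over their backs; the gripper's body (76 mm by 85 mm) begins 54 mm behind the grasp point. The pads swing forward as they close: fully open they stand 13 mm farther back than shut.
Start: joints at [0.99, 0.286, 1.577, -0, 1.279, -0.15], TCP at [0.282, 0.613, 0.231] pointing down, gripper open.
Joint ranges: [-2.77, 2.77], [-0.9, 2.22], [0.21, 2.48], [-1.53, 4.67], [0.24, 2.81], [-2.84, 2.84]. Speed limits (rad/s): [2.79, 2.79, 3.14, 3.14, 3.14, 3.14].

## Interface

Orientations are given as a unit quaternion [x, y, z, w].
In Python, from plant import readout, cams, sign_off, ctrl gives the robot as it stands. The module is installed in compiled form; this text tells all that it offers.
- The arm moves only by the tool step_arm, never from a script. Its argument "increments" is a list of rows, each a list of 2 entries, a list of its own where there are three numbers: the shift along the world's x, y, z in mm, then the turn, a rotation vector about the world's x, y, z in rad. In form: [[[x, y, z], [rx, ry, rz]], ...]. A call has 1 to 8 rows; each row shifts and turns the commanded pose from where the row before left it; what a row does not reach is not made up. A row lasts 1/12 s, in which the tool goes at most 41.7 mm and 7.16 degrees, less where a joint would pass 70% of its speed; a pose out of reach is approached as far as the arm can. A call is refused whole if a number of a shift passes 41.7 or a number of a turn 0.125, either way. A call with a gripper value outside its range is refused whole. "fingers" is the opening, from -1 (shut) to 1 (fully open), set as the call begins (left out, the last holds). The fingers move at their own pace and stop on an object; "grip_force" is the grip in N (left out, the last holds). Time passes only in rows, so rows that do not move let the fingers close. It gives the time, the measured TCP pose, the force, the opening and the grip force at its end, in the units of the state.
- readout.get_state(): the state, without advancing time (a new reading comes with each control period).
- cams.read_camera(name): name is "scene" or "top" or "wrist"; returns the picture (384x512x3 uint8, red, green, blue); there is no depth.
- cams.get_calibration(name): a dict with "fx", "fy", "cx", "cy" (pixels), "eye" and "rotation" of the camera in the world; the wrist camera has in their place "T_tool_cam" (4x4, takes a point from camera to tool coordinates, whose origin is the TCP and whose axes are the flange's). Camera axes: x right, y up, looking along -z (the intrinsics and any distortion apply to the point x, -y, -z); pixel columns grow to the right and rows downward; lengths in m; the calibration is good to about 2 mm. A picture is of the moment at which its call begins: read the wrist's pose just before it. get_calibration takes no time and is no camera call.
- sign_off(): hands the job in; it is judged then, once.
The state is a dict: "time": time; "qpos": joint angles; "dq": joint speeds; "joint_efforts": joint torques, N m; "eef_pos": TCP position; "tcp_rot": TCP orientation; "contact_force": force on the tool from outside, world axes, zero at the start; "wrist_torque": the same for the moment, N m; "opening": opening from 0.0 (shut) to 1.0 (fully open); "finger_force": force on a finger pad.
Only numpy, scipy, OpenCV 4.12 (cv2) and the standard library are available. Lean on these libraries where they do the work, as an engineer would, in place of code of your own. Each camera call takes 0.05 s, during which the arm holds its last target. There are 200 camera calls.

## Working session

There is one attempt and no reset: what is moved stays moved. The work goes in short steps, Python scripts to look and compute and a tool call to move; the robot and the scene stay as the last step left them, time stands still between calls to the robot, and variables do not carry over. Pictures are saved under pics/ and viewed, at most 11 in all, crops included, and the job is handed in when it is done.

Besides the shell and the picture viewer there is one more tool, called after "Emit:" as name(argument=value, ...) on one line, values as JSON. step_arm: Moves the arm, as the interface text tells. Its arguments: {"type":"object","properties":{"increments":{"type":"array","items":{"type":"array"}},"fingers":{"type":"number"},"grip_force":{"type":"number"}},"required":["increments"]}

```bash
mkdir -p pics; python3 - <<'E'
from plant import readout, cams, ctrl
import cv2, numpy as np
np.set_printoptions(precision=4,suppress=True)
print(readout.get_state(), ctrl.hold_point_z)
for n in ("scene","top","wrist"):
    cv2.imwrite(f"pics/{n}0.png",cams.read_camera(n)[:,:,::-1]); print(n,cams.get_calibration(n))
E
```

```text
{'time': 0.0, 'qpos': array([ 0.99  ,  0.2872,  1.5782,  0.    ,  1.2786, -0.15  ]), 'dq': array([-0.0021,  0.0016,  0.0001,  0.0002, -0.0003, -0.001 ]), 'joint_efforts': array([  0.0013, -40.5964, -29.2636,  -0.    ,   0.0057,   0.    ]), 'eef_pos': array([0.2815, 0.6128, 0.2299]), 'tcp_rot': array([ 0.2137,  0.9769, -0.0011, -0.0004]), 'contact_force': array([ 0.3972,  0.5504, -0.5856]), 'wrist_torque': array([ 0.0046, -0.0028, -0.0173]), 'finger_force': 0.0, 'opening': 0.9979945149593694} 0.0187
scene {'fx': 448.01011228681904, 'fy': 448.01011228681904, 'cx': 254.66723415510623, 'cy': 195.74286769626713, 'eye': array([-0.1506,  1.0301,  0.68  ]), 'rotation': array([-0.1673,  0.4738,  0.8133, -0.2935])}
top {'fx': 425.0013529654153, 'fy': 425.0013529654153, 'cx': 251.66114521384478, 'cy': 187.21450167403626, 'eye': array([0.3425, 0.2466, 1.0868]), 'rotation': array([ 0.0635, -0.0477, -0.6994,  0.7103])}
wrist {'fx': 310.10027440899256, 'fy': 310.10027440899256, 'cx': 257.0593106431961, 'cy': 194.89135131587278, 'T_tool_cam': array([[-0.0006,  0.9576,  0.2881,  0.0725],
       [ 1.    ,  0.0006,  0.0001, -0.0016],
       [-0.0001,  0.2881, -0.9576, -0.1419],
       [ 0.    ,  0.    ,  0.    ,  1.    ]])}
```

View pics/scene0.png

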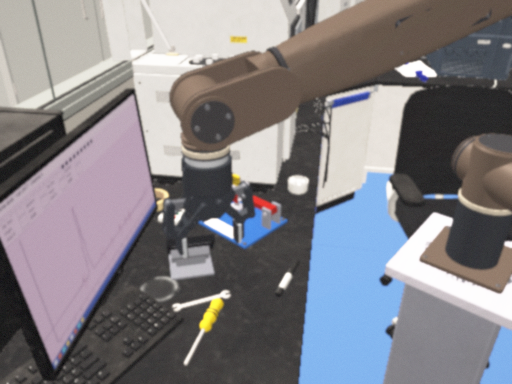

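View pics/top0.png

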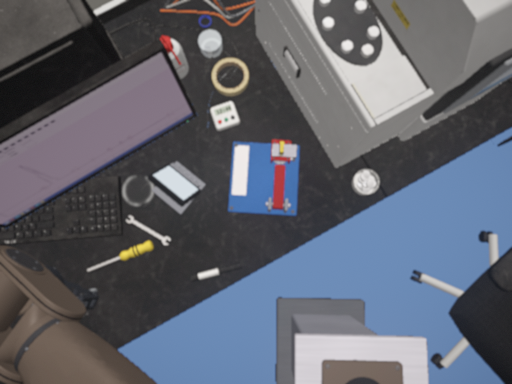

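The scene view shows the gripper near the rest at (190,260), with the blue plate behind it at (243,222). The top view shows the plate with corners about (233,142), (300,145), (297,215) and (229,212), the strip at (241,170), the tab at (283,147), and the mirror on its rest at about (178,182). Next I'll crop and enlarge.

```bash
cat > h.py <<'E'
import numpy as np, cv2
from scipy.spatial.transform import Rotation as R
from plant import readout, cams
np.set_printoptions(precision=4,suppress=True)
def cam(n, st=None):
    c=cams.get_calibration(n); K=np.array([[c['fx'],0,c['cx']],[0,c['fy'],c['cy']],[0,0,1]])
    if n=='wrist':
        st=st or readout.get_state(); T=np.eye(4); T[:3,:3]=R.from_quat(st['tcp_rot']).as_matrix(); T[:3,3]=st['eef_pos']
        T=T@c['T_tool_cam']; e,r=T[:3,3],T[:3,:3]
    else: e,r=np.array(c['eye']),R.from_quat(c['rotation']).as_matrix()
    return K,e,r@np.diag([1,-1,-1.])
def proj(C,P):
    K,e,r=C; q=(np.atleast_2d(P)-e)@r@K.T; return q[:,:2]/q[:,2:]
def ray(C,p):
    K,e,r=C; d=r@np.linalg.solve(K,[p[0],p[1],1]); return e,d/np.linalg.norm(d)
def onz(C,p,z):
    e,d=ray(C,p); return e+d*(z-e[2])/d[2]
def tri(L):  # [(C,pix)]
    A=0;b=0;E=[]
    for C,p in L:
        e,d=ray(C,p); M=np.eye(3)-np.outer(d,d); A=A+M; b=b+M@e; E.append((e,M))
    x=np.linalg.solve(A,b); return x,[np.linalg.norm(M@(x-e)) for e,M in E]
E
python3 - <<'E'
from h import *
t=cv2.imread('pics/top0.png'); cv2.imwrite('pics/top0c.png',cv2.resize(t[130:225,140:310],None,fx=4.5,fy=4.5,interpolation=cv2.INTER_CUBIC))
C=cam('top')
for n,p in dict(c1=(233,142),c2=(300,145),c3=(297,215),c4=(229,212)).items(): print(n,onz(C,p,.008))
for n,p in dict(mir=(178,180),timer=(225,115),tub=(366,181),marker=(210,273),span=(148,230)).items(): print(n,onz(C,p,.0))
E
```

```text
c1 [0.6328 0.3231 0.008 ]
c2 [0.6267 0.1482 0.008 ]
c3 [0.4438 0.1559 0.008 ]
c4 [0.4488 0.329  0.008 ]
mir [0.5313 0.4648 0.    ]
timer [0.7088 0.3468 0.    ]
tub [ 0.5352 -0.0224  0.    ]
marker [0.2951 0.3735 0.    ]
span [0.4003 0.5362 0.    ]
```

View pics/wrist0.png

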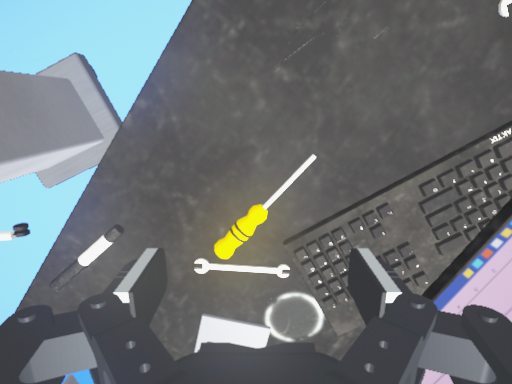

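View pics/top0c.png

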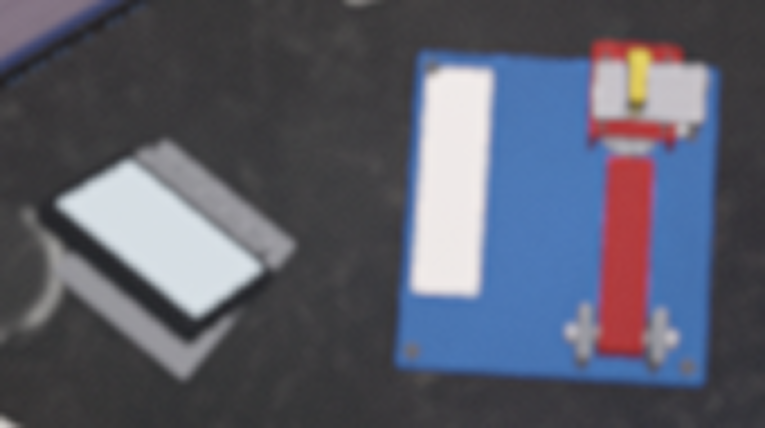

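The wrist view has the spanner at (243,268), the marker at (90,255) and the mirror rest at the bottom (232,333). The top crop shows the strip centre at (452,182), the yellow tab at (638,78), and the glass corners at (134,158), (266,270), (197,318) and (55,205). The thick upper edge is on the lower-left side, so the mirror leans toward −x,+y world. I'll move over the area for a second view.

Emit:
step_arm(increments=[[[10,-10,30],[0,0,0.03]],[[22,-28,20],[0,0,0.04]],[[26,-28,10],[0,0,0.04]],[[26,-28,8],[0,0,0.04]],[[26,-28,8],[0,0,0.04]],[[26,-28,4],[0,0,0.04]],[[26,-28,0],[0,0,0.04]],[[26,-28,0],[0,0,0.04]]])

```text
time: 0.82
eef_pos: [0.4708, 0.4059, 0.3117]
tcp_rot: [0.059, 0.998, 0.0, 0.0]
contact_force: [0.8, -0.3, 0.1]
opening: 1.0
finger_force: 0.0
```

Emit:
step_arm(increments=[[[26,-28,0],[0,0,0.04]],[[26,-28,0],[0,0,0.04]],[[26,-28,0],[0,0,0.04]],[[26,-28,0],[0,0,0]],[[6,-15,0],[0,0,0]],[[0,0,0],[0,0,0]],[[0,0,0],[0,0,0]]])

```text
time: 1.4
eef_pos: [0.5801, 0.2795, 0.3107]
tcp_rot: [0.001, 1.0, 0.0, -0.001]
contact_force: [-0.3, 1.2, 0.1]
opening: 1.003
finger_force: 0.0
```

```bash
python3 - <<'E'
from h import *
s=readout.get_state(); im=cams.read_camera('wrist')[:,:,::-1]; s2=readout.get_state()
import pickle; pickle.dump(s,open('w1.pkl','wb')); print(s['time'],s['eef_pos'],s['tcp_rot'],s['qpos'],s['dq'])
cv2.imwrite('pics/w1.png',im); cv2.imwrite('pics/w1c.png',cv2.resize(im,(800,600),interpolation=cv2.INTER_CUBIC))
E
```

```text
1.4 [0.5801 0.2795 0.3107] [ 0.0015  1.      0.0001 -0.0007] [ 0.2914  0.171   1.5693  0.0005  1.4026 -1.2765] [ 0.0412 -0.0091  0.0031  0.0052  0.0005 -0.0001]
```

View pics/w1c.png

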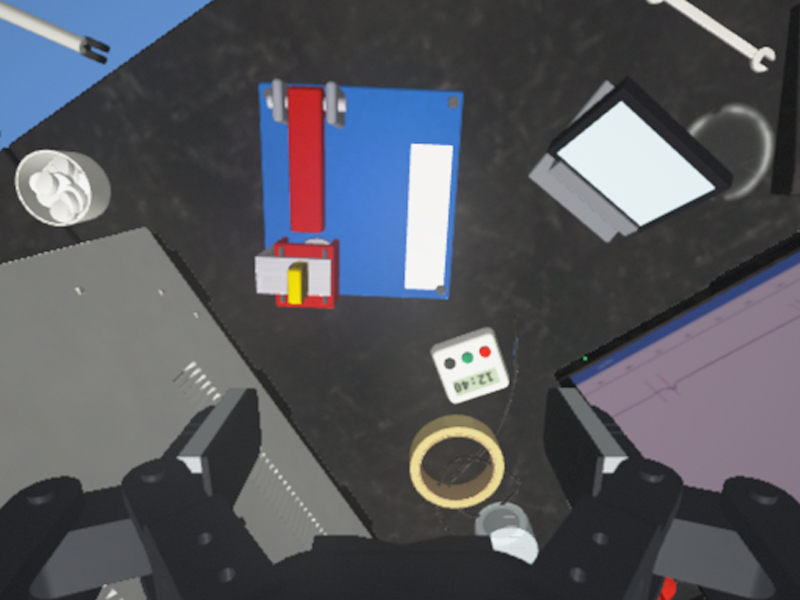

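The wrist view (800×600 scale) shows the strip corners at about (411,144), (453,145), (446,291) and (405,289), the tab top at about (297,288), and the glass corners at (622,102), (717,184), (643,227) and (557,153). I'll get sub-pixel quads from both views and triangulate.

```bash
python3 - <<'E'
from h import *
import pickle
W=cv2.imread('pics/w1.png').astype(int); T=cv2.imread('pics/top0.png').astype(int)
CW=cam('wrist',pickle.load(open('w1.pkl','rb'))); CT=cam('top')
def blob(im,f,box):
    x0,y0,x1,y1=box; m=np.zeros(im.shape[:2],np.uint8); m[y0:y1,x0:x1]=f(im[y0:y1,x0:x1])*255
    c=max(cv2.findContours(m,cv2.RETR_EXTERNAL,cv2.CHAIN_APPROX_NONE)[0],key=cv2.contourArea)[:,0]
    return m,c
def quad(c):
    h=cv2.convexHull(c.astype(np.int32))
    ap=None
    for e in np.arange(1,12,.25):
        ap=cv2.approxPolyDP(h,e,True)
        if len(ap)<=4: break
    q=ap[:,0].astype(float); L=[]
    for i in range(4):  # refine edges by line fits
        a,b=q[i],q[(i+1)%4]; d=(b-a)/np.linalg.norm(b-a); r=c-a; t=r@d; n=np.abs(r@[-d[1],d[0]]); l=np.linalg.norm(b-a)
        s=c[(n<1.8)&(t>.12*l)&(t<.88*l)]; vx,vy,x,y=cv2.fitLine(s.astype(np.float32),cv2.DIST_HUBER,0,.01,.01).ravel(); L.append(np.cross([x,y,1],[x+vx,y+vy,1]))
    P=[np.cross(L[i-1],L[i]) for i in range(4)]; return np.array([p[:2]/p[2] for p in P])
bright=lambda a:a.min(2)>185
glass=lambda a:a.min(2)>165
def order(q,C,z): # match by world angle
    P=np.array([onz(C,p,z) for p in q]); c=P.mean(0); return q[np.argsort(np.arctan2(*(P-c)[:,1::-1].T))]
for name,f,bw,bt,z in (('strip',bright,(250,85,298,195),(228,142,254,200),.008),('glass',glass,(350,55,468,152),(148,158,204,205),.06)):
    qw=order(quad(blob(W,f,bw)[1]),CW,z); qt=order(quad(blob(T,f,bt)[1]),CT,z)
    print(name); P=[]
    for a,b in zip(qw,qt):
        x,r=tri([(CW,a),(CT,b)]); P.append(x); print(a,b,x,np.round(r,4),'onz W',onz(CW,a,z),'T',onz(CT,b,z))
    P=np.array(P); print('centre',P.mean(0),'sides',np.linalg.norm(P-np.roll(P,-1,0),axis=1))
yel=lambda a:(a[:,:,2]>120)&(a[:,:,1]>100)&(a[:,:,0]<90)
for im,C,b in ((W,CW,(175,155,210,200)),(T,CT,(275,135,290,158))):
    m,c=blob(im,yel,b); print('tab bbox',cv2.boundingRect(c), c.mean(0)); x,y,w,h=cv2.boundingRect(c)
    print(im[y-1:y+h+1,x+w//2].tolist())
    for z in (.114,): print([onz(C,p,z) for p in ((x,y),(x+w-1,y),(x,y+h-1),(x+w-1,y+h-1))])
E
```

```text
strip
[262.8607  91.5515] [245.3506 194.    ] [0.4937 0.2866 0.0233] [0.001 0.001] onz W [0.4934 0.2859 0.008 ] T [0.4958 0.2881 0.008 ]
[259.258 184.   ] [248.5291 145.6054] [0.6085 0.2804 0.0651] [0.0001 0.0001] onz W [0.6233 0.2808 0.008 ] T [0.6235 0.2823 0.008 ]
[282.8446 184.    ] [235.0648 145.0204] [ 0.6485  0.3237 -0.0853] [0.0006 0.0006] onz W [0.6235 0.3157 0.008 ] T [0.6247 0.3175 0.008 ]
[288.9187  93.5257] [231.5762 194.    ] [0.496  0.323  0.0015] [0.001 0.001] onz W [0.496  0.3214 0.008 ] T [0.4953 0.3235 0.008 ]
centre [0.5617 0.3034 0.0012] sides [0.1223 0.1615 0.1755 0.0425]
glass
[397.1839  64.7979] [183.3927 199.3536] [0.4691 0.4318 0.0873] [0.0007 0.0007] onz W [0.4657 0.4427 0.06  ] T [0.4731 0.4374 0.06  ]
[356.5102  97.5311] [197.1616 188.8621] [0.5028 0.4079 0.0317] [0.0014 0.0014] onz W [0.5022 0.3981 0.06  ] T [0.4995 0.4046 0.06  ]
[409.6126 143.4907] [168.6439 165.6463] [0.5618 0.4836 0.0324] [0.0006 0.0006] onz W [0.5577 0.4699 0.06  ] T [0.5567 0.4776 0.06  ]
[456.6192 119.6658] [153.0332 174.9414] [0.5277 0.5086 0.0846] [0.0004 0.0004] onz W [0.5287 0
[... 275 characters left out ...]
38], [10, 221, 239], [10, 221, 239], [10, 221, 239], [10, 222, 239], [10, 221, 239], [10, 221, 239], [10, 222, 239], [10, 223, 240], [10, 223, 240], [10, 223, 240], [10, 223, 240], [10, 223, 240], [10, 224, 240], [10, 224, 240], [10, 224, 240], [10, 232, 242], [10, 174, 227], [48, 52, 204]]
[array([0.5803, 0.1962, 0.114 ]), array([0.5804, 0.2051, 0.114 ]), array([0.6071, 0.1943, 0.114 ]), array([0.6071, 0.2034, 0.114 ])]
tab bbox (279, 140, 6, 4) [281.5833 141.3333]
[[58, 59, 114], [65, 102, 166], [80, 165, 203], [97, 203, 223], [99, 209, 227], [100, 208, 226]]
[array([0.6103, 0.2072, 0.114 ]), array([0.6105, 0.1954, 0.114 ]), array([0.603 , 0.2072, 0.114 ]), array([0.6032, 0.1954, 0.114 ])]
```

Emit:
step_arm(increments=[[[-15,27,0],[0,0,0.114]],[[-15,28,0],[0,0,0.114]],[[-15,28,-3],[0,0,0.114]],[[-15,28,-3],[0,0,0.114]],[[-15,28,-3],[0,0,0.114]],[[-16,27,-3],[0,0,0.114]],[[-16,27,-3],[0,0,0.114]],[[-16,27,-3],[0,0,0.114]]], fingers=0.18)

```text
time: 2.12
eef_pos: [0.454, 0.5029, 0.2933]
tcp_rot: [-0.444, 0.896, 0.0, -0.0]
contact_force: [0.4, -0.4, 0.2]
opening: 0.59
finger_force: 0.0
```

Emit:
step_arm(increments=[[[0,0,-10],[-0.061,-0.079,0]],[[0,0,-10],[-0.061,-0.079,0]],[[0,0,-15],[-0.061,-0.079,0]],[[0,0,-20],[-0.061,-0.079,0]],[[0,0,-20],[-0.061,-0.079,0]],[[0,0,-20],[-0.061,-0.079,0]],[[0,0,-20],[-0.061,-0.079,0]],[[0,0,0],[0,0,0]]])

```text
time: 2.78
eef_pos: [0.4505, 0.5, 0.1693]
tcp_rot: [-0.418, 0.842, -0.309, 0.146]
contact_force: [-1.2, 0.2, -2.0]
opening: 0.587
finger_force: 0.0
```

```bash
cat > tgt.py <<'E'
from h import *
def go(p,x,y,z):
    s=readout.get_state(); Rt=np.column_stack([x,y,z]); Rc=R.from_quat(s['tcp_rot']).as_matrix()
    print('t',s['time'],'pos',s['eef_pos'],'q',s['qpos'],'F',s['contact_force'],'open',s['opening'],'ff',s['finger_force'])
    print('shift mm',(np.array(p)-s['eef_pos'])*1e3,'turn',R.from_matrix(Rt@Rc.T).as_rotvec())
a=np.deg2rad(52.3); xm=np.array([np.cos(a),np.sin(a),0]); yh=np.array([-np.sin(a),np.cos(a),0])
t=np.deg2rad(40); zm=np.sin(t)*yh+np.array([0,0,np.cos(t)]); ym=np.cross(zm,xm)
E
python3 - <<'E'
from tgt import *
go([.4573,.5004,.138],-xm,ym,-zm)
im=cams.read_camera('wrist')[:,:,::-1]; C=cam('wrist')
im=im.copy()
ctr=np.array([.5092,.4603,.060])
for u in (-55,55):
  for v in (-40,40):
    for w in (-8,8):
      p=proj(C,ctr+xm*u*1e-3+zm*v*1e-3+ym*w*1e-3)[0]; cv2.circle(im,tuple(int(q) for q in p),2,(0,0,255) if w<0 else (0,255,0),-1)
cv2.imwrite('pics/w2.png',im)
E
```

```text
t 2.7833 pos [0.4505 0.5    0.1693] q [ 0.9257  0.4127  1.6444 -0.7539  1.219  -1.2466] F [-1.2235  0.2458 -2.0487] open 0.5869175167314825 ff 0.0
shift mm [  6.8258   0.421  -31.3422] turn [ 0.0099 -0.0078 -0.0042]
```

View pics/w2.png

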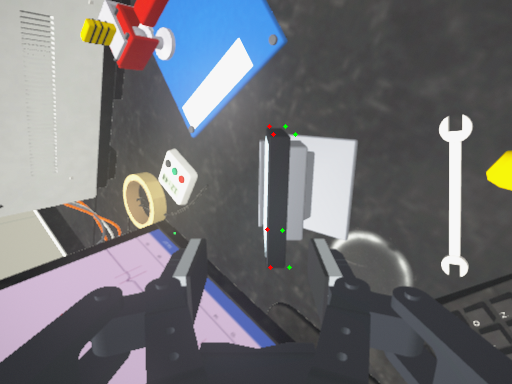

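The projected mirror model (red glass side, green back) falls on the mirror at (268–290, 127–267) to within about 2 px, so I'm descending to grasp.

Emit:
step_arm(increments=[[[7,0,-31],[0.01,-0.008,-0.004]],[[0,0,0],[0,0,0]],[[11,-9,-17],[0,0,0]],[[11,-9,-17],[0,0,0]],[[12,-9,-17],[0,0,0]],[[12,-8,-18],[0,0,0]],[[0,0,0],[0,0,0]],[[0,0,0],[0,0,0]]])

```text
time: 3.5
eef_pos: [0.5107, 0.4649, 0.0798]
tcp_rot: [-0.409, 0.846, -0.305, 0.156]
contact_force: [-0.7, -0.3, 0.3]
opening: 0.592
finger_force: 0.0
```

```bash
python3 - <<'E'
from tgt import *
go([.5031,.465,.0692],-xm,ym,-zm)
E
```

```text
t 3.5 pos [0.5107 0.4649 0.0798] q [ 0.8235  0.523   1.6766 -0.8328  1.0448 -1.1732] F [-0.6638 -0.2515  0.3305] open 0.5922677412216445 ff 0.0
shift mm [ -7.5685   0.1094 -10.5836] turn [-0.0114  0.0091  0.0072]
```

Emit:
step_arm(increments=[[[-4,0,-5],[-0.006,0.005,0.004]],[[-4,0,-5],[-0.006,0.005,0.004]],[[0,0,0],[0,0,0]],[[0,0,0],[0,0,0]]])

```text
time: 3.83
eef_pos: [0.501, 0.4661, 0.0687]
tcp_rot: [-0.416, 0.843, -0.307, 0.151]
contact_force: [0.0, -0.0, -0.3]
opening: 0.585
finger_force: 0.0
```

```bash
python3 - <<'E'
from tgt import *
go([.5031,.465,.0692],-xm,ym,-zm)
E
```

```text
t 3.8333 pos [0.501  0.4661 0.0687] q [ 0.8354  0.5329  1.6863 -0.8356  1.043  -1.1692] F [ 0.0223 -0.0204 -0.3012] open 0.5853060894142376 ff 0.0
shift mm [ 2.0796 -1.0779  0.4705] turn [ 0.0011 -0.0008 -0.0043]
```

Good to within 2 mm. Closing now.

Emit:
step_arm(increments=[[[0,0,0],[0,0,0]],[[0,0,0],[0,0,0]],[[0,0,0],[0,0,0]],[[0,0,0],[0,0,0]],[[0,0,0],[0,0,0]],[[0,0,0],[0,0,0]],[[0,0,0],[0,0,0]],[[0,0,0],[0,0,0]]], fingers=-1, grip_force=35)

```text
time: 4.5
eef_pos: [0.5026, 0.4654, 0.0696]
tcp_rot: [-0.415, 0.843, -0.308, 0.151]
contact_force: [0.4, -1.1, 5.7]
opening: 0.18
finger_force: 40.2
```

```bash
python3 - <<'E'
from tgt import *
go([.5031,.465,.0692],-xm,ym,-zm)
E
```

```text
t 4.5 pos [0.5026 0.4654 0.0696] q [ 0.8334  0.5328  1.6851 -0.8373  1.0438 -1.1687] F [ 0.4437 -1.1264  5.7329] open 0.1801905292662493 ff 40.16607463359833
shift mm [ 0.4981 -0.3744 -0.3887] turn [ 0.0015  0.0012 -0.0025]
```

Emit:
step_arm(increments=[[[-5,4,8],[0,0,0]],[[-10,8,16],[0,0,0]],[[-10,8,16],[0,0,0]],[[0,0,25],[0,0,0]],[[0,0,30],[0,0,0]],[[0,0,30],[0,0,0]],[[0,0,10],[0.061,0.079,0]],[[0,0,0],[0.061,0.079,0]]])

```text
time: 5.17
eef_pos: [0.4759, 0.488, 0.2058]
tcp_rot: [-0.43, 0.869, -0.217, 0.11]
contact_force: [1.1, -0.4, -1.1]
opening: 0.178
finger_force: 39.4
```

Emit:
step_arm(increments=[[[8,-10,0],[0.061,0.079,0]],[[8,-10,0],[0.061,0.079,0]],[[8,-10,0],[0.061,0.079,0]],[[8,-10,0],[0.061,0.079,0]],[[8,-10,0],[0.061,0.079,0]],[[6,-15,0],[0,0,-0.119]],[[6,-15,0],[0,0,-0.119]],[[6,-15,0],[0,0,-0.119]]])

```text
time: 5.83
eef_pos: [0.5347, 0.3895, 0.2014]
tcp_rot: [-0.273, 0.962, 0.001, -0.001]
contact_force: [-0.3, 0.5, -1.4]
opening: 0.181
finger_force: 39.5
```

Emit:
step_arm(increments=[[[6,-15,0],[0,0,-0.119]],[[5,-15,0],[0,0,-0.119]],[[5,-15,0],[0,0,-0.119]],[[0,-15,0],[0,0,-0.119]],[[0,-15,0],[0,0,-0.119]],[[0,0,0],[0,0,0]],[[0,0,0],[0,0,0]]])

```text
time: 6.42
eef_pos: [0.5503, 0.3152, 0.202]
tcp_rot: [0.017, 1.0, 0.001, -0.001]
contact_force: [0.2, 0.5, -1.4]
opening: 0.185
finger_force: 39.5
```

```bash
cat >> tgt.py <<'E'
c=np.deg2rad(-2.5); xc=np.array([np.cos(c),np.sin(c),0]); yc=np.array([-np.sin(c),np.cos(c),0]); dn=np.array([0,0,-1.])
E
python3 - <<'E'
from tgt import *
go([.5595,.302,.085],-xc,yc,dn)
im=cams.read_camera('wrist')[:,:,::-1]; cv2.imwrite('pics/w3.png',im)
E
```

```text
t 6.4167 pos [0.5503 0.3152 0.202 ] q [ 0.3597  0.2225  1.7086  0.0019  1.2114 -1.1767] F [ 0.189   0.4913 -1.3508] open 0.1850644096998158 ff 39.51987326145172
shift mm [   9.2496  -13.2182 -116.9668] turn [-0.0013 -0.0015 -0.0086]
```

View pics/w3.png

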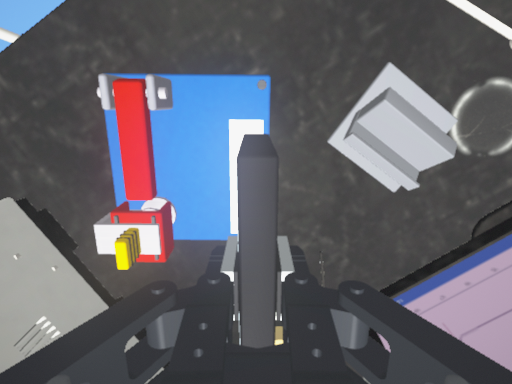

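The mirror is held straight between the fingers, with its near end at (258,157), so its lengthwise offset is about 2 mm. The empty rest is at (395,128). Now lowering over the strip.

Emit:
step_arm(increments=[[[3,-4,-15],[0,0,-0.009]],[[3,-4,-25],[0,0,0]],[[3,-5,-30],[0,0,0]],[[0,0,-30],[0,0,0]],[[0,0,-20],[0,0,0]],[[0,0,-5],[0,0,0]],[[0,0,0],[0,0,0]],[[0,0,0],[0,0,0]]])

```text
time: 7.13
eef_pos: [0.5603, 0.3033, 0.0791]
tcp_rot: [0.022, 1.0, 0.001, 0.001]
contact_force: [0.7, -0.6, -0.9]
opening: 0.179
finger_force: 39.4
```

```bash
python3 - <<'E'
from tgt import *
go([.5595,.302,.060],-xc,yc,dn)
im=cams.read_camera('scene')[:,:,::-1]; cv2.imwrite('pics/s4.png',cv2.resize(im[150:260,150:300],None,fx=5,fy=5,interpolation=cv2.INTER_CUBIC))
E
```

```text
t 7.1333 pos [0.5603 0.3033 0.0791] q [ 0.3369  0.3635  1.7766  0.0007  0.9996 -1.1908] F [ 0.7017 -0.633  -0.8994] open 0.17864507698957266 ff 39.448809027671814
shift mm [ -0.7944  -1.3028 -19.1037] turn [-0.0011  0.0016 -0.0001]
```

View pics/s4.png

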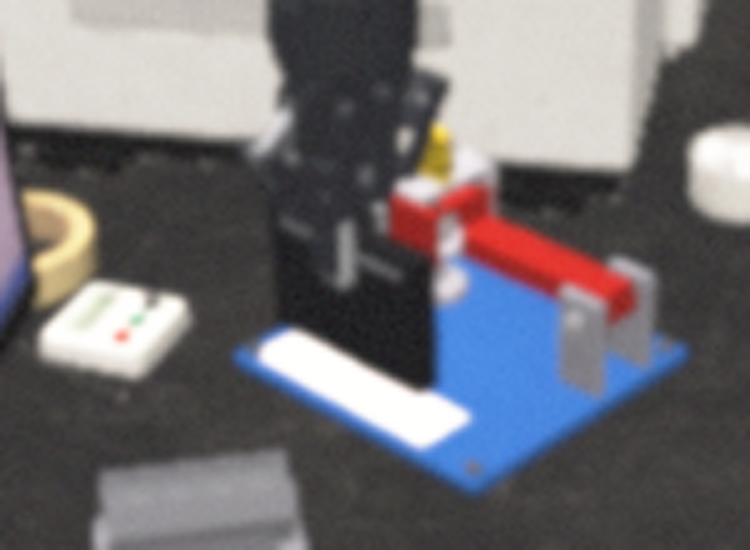

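The mirror hangs about 2 cm above the strip; its lower edge is near (355,350) and the strip below at (360,390). Lowering slowly and watching the force.

Emit:
step_arm(increments=[[[0,-1,-6],[0,0,0]],[[0,0,-6],[0,0,0]],[[0,0,-3],[0,0,0]],[[0,0,0],[0,0,0]]])

```text
time: 7.52
eef_pos: [0.5593, 0.3011, 0.0625]
tcp_rot: [0.023, 1.0, -0.0, -0.0]
contact_force: [-0.1, -0.8, -1.9]
opening: 0.178
finger_force: 39.5
```

Emit:
step_arm(increments=[[[0,0,-1],[0,0,0]],[[0,0,-1],[0,0,0]],[[0,0,0],[0,0,0]]])

```text
time: 7.77
eef_pos: [0.5599, 0.3013, 0.0613]
tcp_rot: [0.022, 1.0, 0.0, 0.0]
contact_force: [-0.0, 0.3, -1.8]
opening: 0.179
finger_force: 39.5
```

Emit:
step_arm(increments=[[[0,0,-1],[0,0,0]],[[0,0,-1],[0,0,0]],[[0,0,0],[0,0,0]]])

```text
time: 8.02
eef_pos: [0.5601, 0.3014, 0.0605]
tcp_rot: [0.022, 1.0, 0.0, 0.0]
contact_force: [-2.8, -1.6, 4.9]
opening: 0.178
finger_force: 40.1
```

Emit:
step_arm(increments=[[[0,0,-1],[0,0,0]],[[0,0,0],[0,0,0]],[[0,0,0],[0,0,0]]])

```text
time: 8.27
eef_pos: [0.5601, 0.3015, 0.0604]
tcp_rot: [0.022, 1.0, 0.0, 0.0]
contact_force: [-4.7, -2.0, 8.7]
opening: 0.179
finger_force: 40.8
```

Emit:
step_arm(increments=[[[0,0,1],[0,0,0]],[[0,0,0],[0,0,0]]])

```text
time: 8.43
eef_pos: [0.5602, 0.3015, 0.0604]
tcp_rot: [0.022, 1.0, 0.0, 0.001]
contact_force: [-3.0, -1.7, 5.3]
opening: 0.181
finger_force: 40.5
```

Emit:
step_arm(increments=[[[0,0,0],[0,0,0]],[[0,0,0],[0,0,0]],[[0,0,0],[0,0,0]],[[0,0,0],[0,0,0]],[[0,0,0],[0,0,0]]], fingers=0.1)

```text
time: 8.85
eef_pos: [0.5597, 0.3013, 0.0589]
tcp_rot: [0.023, 1.0, 0.0, 0.0]
contact_force: [0.8, -0.6, -0.2]
opening: 0.557
finger_force: 0.0
```

```bash
python3 - <<'E'
from tgt import *
go([.5595,.302,.20],-xc,yc,dn)
im=cams.read_camera('wrist')[:,:,::-1]; cv2.imwrite('pics/w5.png',im)
E
```

```text
t 8.85 pos [0.5597 0.3013 0.0589] q [ 0.3343  0.3889  1.7857  0.0003  0.9668 -1.1917] F [ 0.847  -0.5874 -0.2417] open 0.5570240372411218 ff 0.0
shift mm [ -0.2387   0.7399 141.1187] turn [-0.0003  0.0001  0.0014]
```

View pics/w5.png

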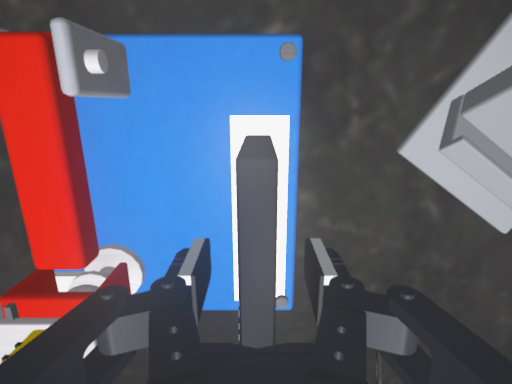

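The mirror stands free, centred on the white strip (230–290, 115–300), with both pads clear. Raising straight up and going over the tab.

Emit:
step_arm(increments=[[[0,0,10],[0,0,0]],[[0,0,25],[0,0,0]],[[0,0,35],[0,0,0]],[[0,0,35],[0,0,0]],[[0,0,25],[0,0,0]],[[8,-20,0],[0,0,0]],[[8,-20,0],[0,0,0]],[[8,-20,0],[0,0,0]]])

```text
time: 9.57
eef_pos: [0.5844, 0.2412, 0.1915]
tcp_rot: [0.022, 1.0, 0.001, 0.002]
contact_force: [-0.0, 0.1, -1.1]
opening: 0.554
finger_force: 0.0
```

Emit:
step_arm(increments=[[[6,-20,0],[0,0,0]],[[5,-21,0],[0,0,0]],[[0,0,0],[0,0,0]],[[0,0,0],[0,0,0]],[[0,0,0],[0,0,0]]], fingers=-0.15)

```text
time: 9.98
eef_pos: [0.5948, 0.2007, 0.1898]
tcp_rot: [0.023, 1.0, 0.0, 0.0]
contact_force: [-0.7, 0.5, -0.4]
opening: 0.427
finger_force: 0.0
```

```bash
python3 - <<'E'
from tgt import *
go([.595,.200,.090],-xc,yc,dn)
im=cams.read_camera('wrist')[:,:,::-1].copy(); C=cam('wrist')
for p in proj(C,[np.array([.595,.2,.114])+xc*u+yc*v for u in(-.013,.013) for v in (-.005,.005)]): print(p); cv2.circle(im,tuple(int(round(q)) for q in p),1,(255,0,255),-1)
cv2.imwrite('pics/w6.png',cv2.resize(im,(800,600)))
E
```

```text
t 9.9833 pos [0.5948 0.2007 0.1898] q [ 0.1637  0.219   1.7358  0.0008  1.1858 -1.3623] F [-0.7419  0.5219 -0.4394] open 0.42721455051722296 ff 0.0
shift mm [  0.1927  -0.6883 -99.8303] turn [-0.0009  0.0008  0.0015]
[251.2252 188.3168]
[264.9562 188.2956]
[251.4595 221.6077]
[264.7485 221.5865]
```

View pics/w6.png

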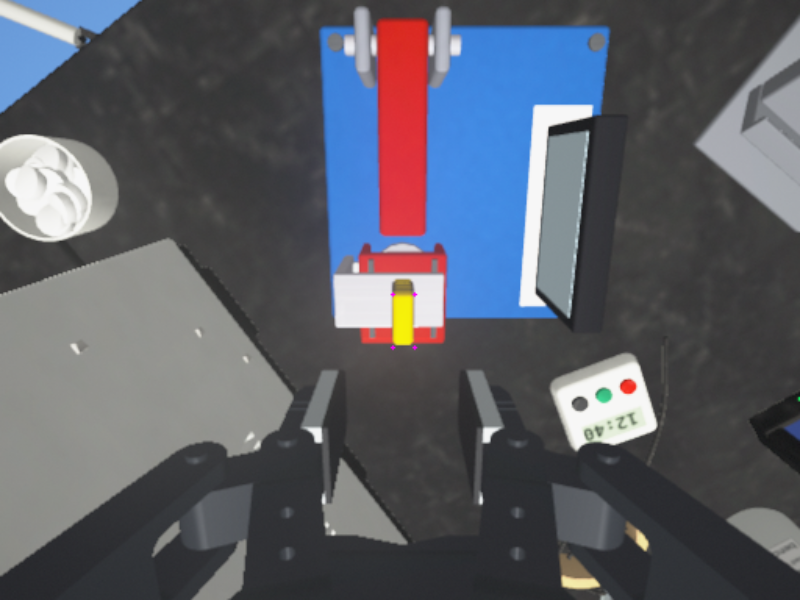

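The tab top at (403,320) falls in the predicted outline and midway between the fingers; the mirror stands at (580,225) on the strip. I'll check how far the grey box (corner at 170,240) is before descending.

```bash
python3 - <<'E'
from h import *
import pickle
A=cam('wrist',pickle.load(open('w1.pkl','rb'))); B=cam('wrist'); s=1.5625
print(tri([(A,(149/s,228/s)),(B,(170/s,239/s))]), onz(cam('top'),(335,165),0), onz(cam('top'),(335,165),.15))
for p in ((170,239),(330,440)): print([onz(B,(p[0]/s,p[1]/s),z) for z in (.05,.15,.25)])
E
```

```text
(array([ 0.5716,  0.0261, -0.0314]), [np.float64(1.898197830145904e-05), np.float64(1.8981978301557633e-05)]) [0.5763 0.0567 0.    ] [0.5441 0.0829 0.15  ]
[array([0.5603, 0.0657, 0.05  ]), array([0.5465, 0.1142, 0.15  ]), array([0.5327, 0.1627, 0.25  ])]
[array([0.6978, 0.1471, 0.05  ]), array([0.6352, 0.1667, 0.15  ]), array([0.5725, 0.1863, 0.25  ])]
```

Emit:
step_arm(increments=[[[0,0,-20],[0,0,0]],[[0,0,-20],[0,0,0]],[[0,-1,-15],[0,0,0]],[[0,0,0],[0,0,0]]])

```text
time: 10.37
eef_pos: [0.5919, 0.1999, 0.1302]
tcp_rot: [0.022, 1.0, -0.0, -0.004]
contact_force: [-1.5, 0.5, -1.3]
opening: 0.427
finger_force: 0.0
```

Emit:
step_arm(increments=[[[0,0,-15],[0,0,0]],[[0,0,-15],[0,0,0]],[[0,0,-9],[0,0,0]],[[0,0,0],[0,0,0]],[[0,0,0],[0,0,0]]])

```text
time: 10.78
eef_pos: [0.5947, 0.1998, 0.0956]
tcp_rot: [0.022, 1.0, 0.0, 0.0]
contact_force: [-0.0, 0.8, 0.0]
opening: 0.423
finger_force: 0.0
```

```bash
python3 - <<'E'
from tgt import *
go([.595,.200,.090],-xc,yc,dn)
E
```

```text
t 10.7833 pos [0.5947 0.1998 0.0956] q [ 0.1624  0.3239  1.794   0.0004  1.0235 -1.3643] F [-0.0218  0.8304  0.0178] open 0.4227254721091195 ff 0.0
shift mm [ 0.2507  0.2008 -5.5542] turn [-0.0003  0.0001  0.0007]
```

Emit:
step_arm(increments=[[[0,0,-5],[0,0,0]],[[0,0,0],[0,0,0]]])

```text
time: 10.95
eef_pos: [0.5952, 0.1995, 0.0908]
tcp_rot: [0.022, 1.0, 0.0, 0.001]
contact_force: [-0.8, -0.3, 0.3]
opening: 0.426
finger_force: 0.0
```

Emit:
step_arm(increments=[[[0,0,0],[0,0,0]],[[0,0,0],[0,0,0]],[[0,0,0],[0,0,0]],[[0,0,0],[0,0,0]],[[0,0,0],[0,0,0]],[[0,0,0],[0,0,0]],[[0,0,0],[0,0,0]],[[0,0,0],[0,0,0]]], fingers=-1, grip_force=90)

```text
time: 11.62
eef_pos: [0.5952, 0.1997, 0.0911]
tcp_rot: [0.022, 1.0, 0.001, 0.001]
contact_force: [-0.7, 3.6, 5.4]
opening: 0.096
finger_force: 89.7
```

```bash
python3 - <<'E'
from tgt import *
go([.595,.200,.090],-xc,yc,dn)
E
```

```text
t 11.6167 pos [0.5952 0.1997 0.0911] q [ 0.1619  0.3297  1.7958  0.0009  1.0144 -1.3643] F [-0.7394  3.6368  5.3579] open 0.09555152493123248 ff 89.68801975250244
shift mm [-0.2399  0.3212 -1.0735] turn [-0.001   0.0015  0.0013]
```

Emit:
step_arm(increments=[[[0,-3,0],[0,0,0]],[[0,-3,0],[0,0,0]],[[-0.5,-3,0],[0,0,0]],[[0,-3,0],[0,0,0]],[[0,0,0],[0,0,0]],[[0,0,0],[0,0,0]],[[0,0,0],[0,0,0]]])

```text
time: 12.2
eef_pos: [0.5947, 0.1884, 0.0911]
tcp_rot: [0.023, 1.0, 0.001, 0.001]
contact_force: [0.3, 7.2, 5.1]
opening: 0.095
finger_force: 89.7
```

The latch is drawn 11 mm at 7 N, which matches the spring. Now lifting along the hinge arc.

Emit:
step_arm(increments=[[[-2.6,0.1,7.7],[-0.0026,-0.06,0]],[[-3.0,0.1,7.6],[-0.0026,-0.06,0]],[[-3.5,0.15,7.4],[-0.0026,-0.06,0]],[[-3.9,0.2,7.1],[-0.0026,-0.06,0]],[[0,0,0],[0,0,0]],[[0,0,0],[0,0,0]]])

```text
time: 12.7
eef_pos: [0.5817, 0.1888, 0.121]
tcp_rot: [0.022, 0.992, -0.001, 0.122]
contact_force: [2.2, 7.4, 2.1]
opening: 0.096
finger_force: 89.1
```

```bash
python3 - <<'E'
from tgt import *
s=readout.get_state(); print(s['contact_force'],s['wrist_torque'],s['qpos'],R.from_quat(s['tcp_rot']).as_matrix()[:,2])
E
```

```text
[2.1662 7.3933 2.1198] [ 1.0672 -0.0623  0.2284] [ 0.168   0.1531  1.9644 -0.0681  0.7851 -1.3156] [ 0.2423 -0.0077 -0.9702]
```

Emit:
step_arm(increments=[[[-4.3,0.2,6.9],[-0.0026,-0.06,0]],[[-4.8,0.2,6.6],[-0.0026,-0.06,0]],[[-5.2,0.2,6.3],[-0.0026,-0.06,0]],[[-5.5,0.2,6.0],[-0.0026,-0.06,0]],[[-5.8,0.25,5.7],[-0.0026,-0.06,0]],[[0,0,0],[0,0,0]],[[0,0,0],[0,0,0]],[[0,0,0],[0,0,0]]])

```text
time: 13.37
eef_pos: [0.5563, 0.1897, 0.1526]
tcp_rot: [0.021, 0.963, -0.004, 0.269]
contact_force: [1.3, 6.6, 2.1]
opening: 0.095
finger_force: 89.3
```

```bash
python3 - <<'E'
from tgt import *
s=readout.get_state(); print(s['contact_force'],s['qpos'],s['dq'],R.from_quat(s['tcp_rot']).as_matrix()[:,2])
im=cams.read_camera('scene')[:,:,::-1]; a=cv2.resize(im[140:270,140:310],None,fx=4.5,fy=4.5,interpolation=cv2.INTER_CUBIC); cv2.imwrite('pics/s7.png',a)
E
```

```text
[1.339  6.5758 2.134 ] [ 0.211  -0.0419  2.1634 -0.2678  0.5042 -1.115 ] [-0.001   0.0079 -0.0059  0.0024  0.0048  0.0002] [ 0.5179 -0.0198 -0.8552]
```

View pics/s7.png

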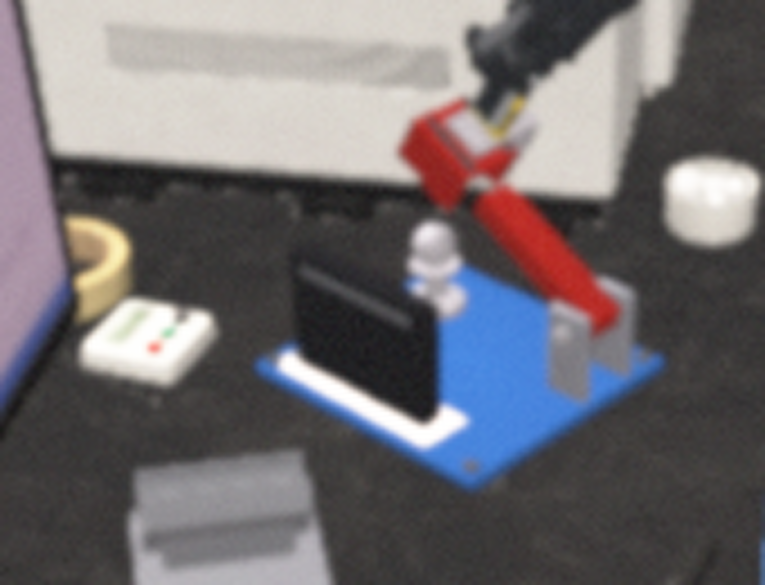

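The tongue is raised about 0.54 rad, gripped at (500,110) and clear of the ball at (433,245). The mirror stands on the strip at (365,340), and the timer and tub are unmoved. Signing off.

```bash
python3 -c "
from plant import sign_off; print(sign_off())"
```

```text
the job is handed in; nothing more can be done
None
```

I handed the job in at about 13.4 s of the 48 s limit, with the mirror standing free on the white strip, its glass facing the ball, and the red tongue held still at about 0.54 rad (31°) by the gripped latch tab; the sign-off gave no verdict.

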